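Hold a chocolate carton over the counter code reader

TASK

Switch the code reader on by pushing its red-balled lever fully over, away from the robot. Then pick up the tall carton, carry it over the round boxes without disturbing them or the short carton, and hold it upright inside the reader's light shield with its underside hovering about 12 mm (5 to 20 mm) above the glass, centred on the white corner marks and turned to match them. It must never touch the reader; finish while still holding it still there, do not put it down.

Things in the scene. Friction and masses are not known exactly. Their poses are not given: they have to be found in the camera images.
- tall_carton: The carton to be read: upright, dark brown, its cream label with a small green patch; 26 mm (own x) by 62 mm (own y) by 98 mm high, about 0.11 kg, loose. Origin at the centre of its underside, z up. Grasp it from above across the 26 mm side. A fixed ribbon stand, 150 to 180 mm high, begins about 60 mm beyond its centre (in +x).
- short_carton: Bystander: a similar but shorter upright dark brown carton with a small brown-orange patch on its label, 24 mm (own x) by 58 mm (own y) by 85 mm high. Origin at the centre of its underside. It stands to the left of the tall carton, centres at least 85 mm apart.
- tall_round_box: Bystander: a round wooden box, 90 mm across and 58 mm high, standing between the cartons and the reader. Origin at the centre of its underside.
- flat_round_box: Bystander: a round wooden box, 68 mm across and 30 mm high, standing left of the reader. Origin at the centre of its underside.
- reader: The code reader, fixed to the table: a grey housing 120 mm (own x) by 200 mm (own y) and 18 mm high. On its left (+y) part stands a black rectangular light shield, four walls 4 mm thick that rise to 45 mm above the table; on its right (-y) part stands the switch. Origin at the centre of the housing's underside; own x points roughly away from the robot, y to the left, z up.
- window (a point): Centre of the glass on its top face: x = 0, y = +40 mm in the reader's frame, 20 mm above the table, 25 mm below the shield's rim. The shield's opening is 76 mm (x) by 110 mm (y), centred within 3 mm of this point. White corner marks on the glass frame a 36 mm (x) by 72 mm (y) outline, so the carton's 62 mm side lies along y, either way round. Axes as the reader's.
- switch_tip (a point): Centre of the red ball, 26 mm across, at the end of the switch lever, 60 mm from the hinge. The hinge lies along the reader's y, 40 mm above the table, at x = 0, y = -66 mm in the reader's frame. The ball leans to the reader's -x side when off and to its +x side when on, about 93 mm above the table at either end and 100 mm midway.
- switch (a joint): Angle of the switch lever: 0 is off (leaning 0.5 rad towards the robot, the reader's -x), 1.0 rad is on, against its stop (leaning 0.5 rad away from the robot). It stays where it is left; about 1 N at the ball moves it.

How it is judged:
By the outcome, as a careful person would: the job done as asked, in the order asked, and still so for the second after the job is handed in, while the arm keeps its last pose, push and grip.
It also fails if it takes over 51 s, if anything falls off the work surface, if the arm or the gripper's body presses on something with over 40 N, if the wrist force passes 120 N, or if a joint passes its speed limit or range.

ROBOT

A 6-joint arm with a two-finger parallel gripper is mounted at the origin on a cart in front of the work surface, level with it; the furniture and walls round the work are solid. World frame = base frame: x ahead of the robot, y to its left, z up, the work surface at z = 0. Lengths are in m, angles in rad, forces in N, time in s.
With the tool pointing down it reaches from about 0.3 to 0.875 m from the base axis. Payload 6.4 kg.
Tool frame: the origin (TCP) lies at the very end of the fingers, on their centre line; the grasp point (between the pads) lies 19 mm behind it; z points along the fingers, y is the line along which they close (so a half turn about z gives the same grasp; the last joint's range is limited). The gripper opens to 85 mm and grips with 20 to 120 N. Pads are 22 mm wide; open, the fingers measure 114 mm over their backs; the gripper's body (76 mm by 85 mm) begins 54 mm behind the grasp point. The pads swing forward as they close: fully open they stand 13 mm farther back than shut.
Start: joints at [0.943, 0.181, 1.607, -0, 1.354, -0.206], TCP at [0.235, 0.525, 0.231] pointing down, gripper open.
Joint ranges: [-2.99, 2.99], [-0.89, 2.07], [0.3, 2.58], [-1.14, 4.28], [0, 2.63], [-3.12, 3.12]. Speed limits (rad/s): [2.57, 2.57, 3.01, 3.14, 3.14, 3.14].

INTERFACE

Orientations are given as a unit quaternion [w, x, y, z].
In Python, from bench import ctrl gives the robot as it stands.
- The arm moves only by the tool jog_arm, never from a script. Its argument "series" is a list that holds one entry, the list of rows, each a list of 7 numbers: the shift along the tool's x, y, z in mm, then the turn, a rotation vector about the tool's x, y, z in rad, then the finger opening in mm, from 0 to 85.4. In form: [[[tx, ty, tz, rx, ry, rz, gripper], ...]]. A call has exactly 10 rows; each row shifts and turns the commanded pose from where the row before left it, along the tool's axes as they then stand; what a row does not reach is not made up. A row lasts 1/10 s, in which the tool goes at most 50 mm and 8.59 degrees, less where a joint would pass 70% of its speed; a pose out of reach is approached as far as the arm can. A call with a gripper value outside its range is refused whole. The fingers move at their own pace and stop on an object; the grip force is fixed at half the most. Time passes only in rows, so rows that do not move let the fingers close, or fill a call up. It gives the time, the measured TCP pose, the force, the opening and the grip force at its end, in the units of the state.
- ctrl.get_obs(): the state, without advancing time (a new reading comes with each control period).
- ctrl.camera(name): name is "scene" or "top" or "wrist"; returns a dict with "frame" (480x640x3 uint8, blue, green, red), "z_map" (480x640 float32, m along the optical axis (not along the pixel's ray), 0 where there is no reading), "fx", "fy", "cx", "cy" (pixels), "xyz" and "rotation" of the camera in the world. Camera axes: x right, y down, z forward; pixel columns grow to the right and rows downward; lengths in m; the calibration is good to about 2 mm. A picture is of the moment at which its call begins.
- ctrl.hand_in(): hands the job in; it is judged then, once.
The state is a dict: "time_s": time; "q": joint angles; "dq": joint speeds; "joint_efforts": joint torques, N m; "eef_pos": TCP position; "eef_rot": TCP orientation; "wrist_force": force on the tool from outside, world axes, zero at the start; "torque": the same for the moment, N m; "opening": opening from 0.0 (shut) to 1.0 (fully open); "grasp_force": force on a finger pad.
Only numpy, scipy, OpenCV 4.12 (cv2) and the standard library are available. Lean on these libraries where they do the work, as an engineer would, in place of code of your own. Each camera call takes 0.05 s, during which the arm holds its last target. There are 200 camera calls.

## Working session

There is one attempt and no reset: what is moved stays moved. The work goes in short steps, Python scripts to look and compute and a tool call to move; the robot and the scene stay as the last step left them, time stands still between calls to the robot, and variables do not carry over. Pictures are saved under pics/ and viewed, at most 10 in all, crops included, and the job is handed in when it is done.

Besides the shell and the picture viewer there is one more tool, called after ">>>" by a JSON object that holds its "fn" and its "kwargs", one argument or row to a line. jog_arm: Moves the arm, as the interface text tells. Its arguments: {"type":"object","properties":{"series":{"type":"array"}},"required":["series"]}

```bash
mkdir -p pics; ls; python3 - <<'E'
from bench import ctrl
import cv2,numpy as np
o=ctrl.get_obs();print({k:np.round(v,3).tolist() for k,v in o.items()})
for n in("top","scene"):
    c=ctrl.camera(n);cv2.imwrite(f"pics/{n}1.png",c["frame"]);np.savez(f"{n}1.npz",**c)
    print(n,c["fx"],c["cx"],c["cy"],c["xyz"],np.round(c["rotation"],3).tolist())
E
```

```text
pics
{'time_s': 0.0, 'q': [0.943, 0.182, 1.608, -0.0, 1.354, -0.206], 'dq': [0.0, 0.0, -0.001, -0.0, 0.0, 0.0], 'joint_efforts': [-0.001, -44.489, -35.133, -0.0, 0.009, 0.0], 'eef_pos': [0.235, 0.524, 0.23], 'eef_rot': [-0.0, 0.209, 0.978, -0.001], 'wrist_force': [-0.135, 0.505, -0.293], 'torque': [-0.01, 0.025, -0.04], 'grasp_force': 0.0, 'opening': 1.001}
top 447.8225504523028 318.955248292189 239.74780365206044 [0.33971889 0.17420529 0.96410818] [-0.051, 0.71, -0.699, 0.073]
scene 445.1307942707347 308.5931615960776 235.846518326512 [ 0.08602349 -0.53034616  0.54050314] [-0.485, 0.833, -0.231, 0.134]
```

View pics/top1.png

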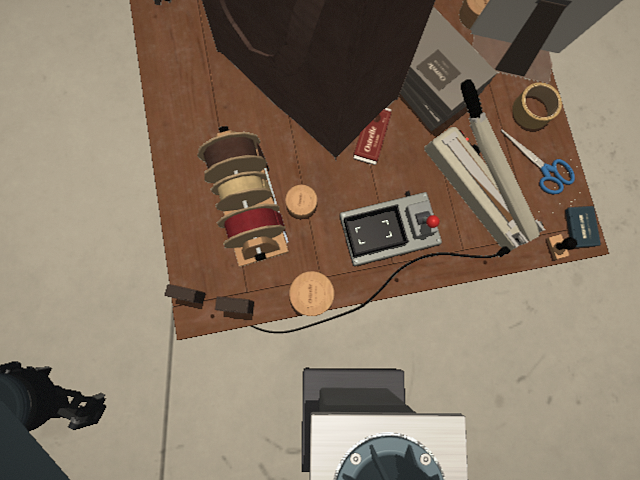

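View pics/scene1.png

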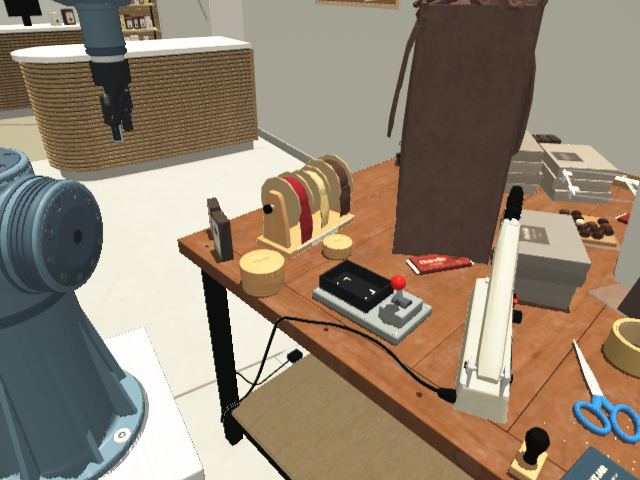

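The top view shows the cartons at about (185,296) and (235,308). The tall round box is at (312,293), the flat one at (301,201), the shield and marks at (375,232), the red ball at (433,221), and the ribbon stand at (245,195). A tall bag stands behind the reader. Next I'll measure these.

```bash
cat > h.py <<'E'
import numpy as np,cv2
from scipy.spatial.transform import Rotation as R
def rot(q):
    q=np.asarray(q); return q if q.shape==(3,3) else R.from_quat([*q[1:],q[0]]).as_matrix()
def cloud(c):
    v,u=np.mgrid[:480,:640];z=c["z_map"]
    p=np.stack([(u-c["cx"])/c["fx"]*z,(v-c["cy"])/c["fy"]*z,z],-1)
    w=p@rot(c["rotation"]).T+c["xyz"]; w[z==0]=np.nan; return w
def onplane(c,u,v,h):
    d=rot(c["rotation"])@np.array([(u-c["cx"])/c["fx"],(v-c["cy"])/c["fy"],1]);return c["xyz"]+d*(h-c["xyz"][2])/d[2]
def rect(P):
    r=cv2.minAreaRect((P[:,:2]*1000).astype(np.float32));return np.round(r[0],1),np.round(r[1],1),round(r[2],1),len(P)
E
python3 - <<'E'
from h import *
c=np.load("top1.npz");w=cloud(c);I=c["frame"].astype(int)
def box(u0,u1,v0,v1,z0,z1,n):
    P=w[v0:v1,u0:u1].reshape(-1,3);P=P[(P[:,2]>z0)&(P[:,2]<z1)]
    print(n,rect(P),"z",np.round(np.percentile(P[:,2],[5,50,95]),4))
box(205,262,285,330,.085,.12,"tall");box(160,212,275,315,.07,.1,"short")
box(280,340,265,325,.05,.07,"tround");box(280,322,180,225,.022,.04,"fround")
box(330,450,185,275,.01,.025,"housing+glass");box(330,412,195,275,.037,.055,"shield")
box(330,450,185,275,-.005,.2,"all")
box(190,300,115,275,.06,.3,"stand")
red=(I[...,2]>150)&(I[...,1]<70)&(I[...,0]<80);red[:, :420]=0;red[:, 445:]=0;red[:205]=0;red[240:]=0
P=w[red];print("ball",len(P),np.nanmean(P,0),np.nanmax(P[:,2]))
v,u=np.where(red);print("ball px",u.mean(),v.mean(),onplane(c,u.mean(),v.mean(),.093))
wh=(I.min(-1)>170);wh[:, :345]=0;wh[:,402:]=0;wh[:212]=0;wh[258:]=0
v,u=np.where(wh);Q=np.array([onplane(c,a,b,.02) for a,b in zip(u,v)]);print("marks",rect(Q),Q.mean(0))
P=w[150:205,320:350].reshape(-1,3);print("bag tip",onplane(c,336,157,.45))
P=w[0:157,205:430].reshape(-1,3);P=P[P[:,2]>.1];print("bag xmin",np.nanmin(P,0),np.nanmax(P,0))
s=np.load("scene1.npz");ws=cloud(s);J=s["frame"].astype(int)
red=(J[...,2]>150)&(J[...,1]<70)&(J[...,0]<80);red[:, :380]=0;red[:,415:]=0;red[:270]=0;red[300:]=0
P=ws[red];print("ball scene",len(P),np.nanmean(P,0),np.nanmax(P[:,2]))
for n,cc,(u0,u1,v0,v1) in (("top",c,(150,270,270,330)),("scene",s,(200,240,190,270))):
    f=cc["frame"][v0:v1,u0:u1];cv2.imwrite(f"pics/crop_{n}.png",cv2.resize(f,None,fx=6,fy=6,interpolation=2))
E
```

```text
tall (array([366. , 314.5]), array([62.3, 26.3]), 85.7, 460) z [0.0963 0.099  0.1015]
short (array([387.4, 416.9]), array([58.6, 24.1]), 78.5, 397) z [0.0816 0.0858 0.0886]
tround (array([392. , 162.1]), array([88.3, 88.6]), 1.1, 1572) z [0.0565 0.0591 0.0616]
fround (array([592.7, 188. ]), array([67.4, 66.2]), 42.0, 774) z [0.028  0.031  0.0338]
housing+glass (array([530.9, -12.7]), array([157.4, 207.5]), 16.4, 3524) z [0.0161 0.02   0.0233]
shield (array([531.8,  14.7]), array([ 84.7, 148.5]), 14.7, 516) z [0.0386 0.0448 0.0479]
all (array([539.2, -12.5]), array([203.4, 269.5]), 0.6, 10749) z [-0.0012  0.0043  0.0456]
stand (array([616.8, 300.5]), array([185.3, 327.7]), 85.1, 6882) z [0.0894 0.1484 0.1709]
ball 78 [ 0.53542485 -0.07651065  0.10816626] 0.1126235033591454
ball px 433.4230769230769 220.07692307692307 [ 0.53888991 -0.08095191  0.093     ]
marks (array([542.6,  40.4]), array([70.7, 85.7]), 15.6, 45) [0.53184976 0.03675232 0.02      ]
bag tip [0.5329281  0.13977345 0.45      ]
bag xmin [ 0.63337129 -0.08196259  0.10003655] [0.98609177 0.39031877 0.50731267]
ball scene 134 [ 0.53218254 -0.07966275  0.10247027] 0.11061549774154028
```

```bash
cat >> h.py <<'E'
def plan(tgt,yaw,n,g,acc=True):
    """rows to bring TCP to tgt (mm), finger line at yaw deg (mod 180), in n equal rows"""
    from bench import ctrl
    o=ctrl.get_obs();M=rot(o["eef_rot"]);d=np.array(tgt)-1000*np.array(o["eef_pos"])
    y0=np.degrees(np.arctan2(M[1,1],M[0,1]));dy=(yaw-y0+90)%180-90
    G=R.from_euler('z',yaw if abs((yaw-y0+180)%360-180)<91 else yaw+180,degrees=True).as_matrix()@np.array([[0,1,0],[1,0,0],[0,0,-1.]])
    tot=R.from_matrix(M.T@G).as_rotvec()/n
    for i in range(n):
        Mi=M@R.from_rotvec(tot*i).as_matrix();print([*np.round(Mi.T@d/n,1).tolist(),*np.round(tot,4).tolist(),g])
    print("pos",np.round(o["eef_pos"],4),"yaw",round(y0,2),"tilt",np.round(M[:2,2],4),"F",np.round(o["wrist_force"],1),"t",o["time_s"],"op",o["opening"],"gf",o["grasp_force"])
E
python3 -c "
from h import *
plan([440,0,260],15.5,20,0)"
```

```text
[-20.1, -19.7, -1.5, -0.0001, 0.0, 0.0439, 0]
[-20.9, -18.8, -1.5, -0.0001, 0.0, 0.0439, 0]
[-21.7, -17.9, -1.5, -0.0001, 0.0, 0.0439, 0]
[-22.5, -16.9, -1.5, -0.0001, 0.0, 0.0439, 0]
[-23.2, -15.9, -1.5, -0.0001, 0.0, 0.0439, 0]
[-23.9, -14.9, -1.5, -0.0001, 0.0, 0.0439, 0]
[-24.5, -13.8, -1.5, -0.0001, 0.0, 0.0439, 0]
[-25.1, -12.7, -1.5, -0.0001, 0.0, 0.0439, 0]
[-25.6, -11.6, -1.5, -0.0001, 0.0, 0.0439, 0]
[-26.1, -10.5, -1.5, -0.0001, 0.0, 0.0439, 0]
[-26.6, -9.3, -1.5, -0.0001, 0.0, 0.0439, 0]
[-26.9, -8.1, -1.5, -0.0001, 0.0, 0.0439, 0]
[-27.3, -6.9, -1.5, -0.0001, 0.0, 0.0439, 0]
[-27.6, -5.7, -1.5, -0.0001, 0.0, 0.0439, 0]
[-27.8, -4.5, -1.5, -0.0001, 0.0, 0.0439, 0]
[-27.9, -3.3, -1.5, -0.0001, 0.0, 0.0439, 0]
[-28.1, -2.1, -1.5, -0.0001, 0.0, 0.0439, 0]
[-28.1, -0.8, -1.5, -0.0001, 0.0, 0.0439, 0]
[-28.1, 0.4, -1.5, -0.0001, 0.0, 0.0439, 0]
[-28.1, 1.6, -1.5, -0.0001, 0.0, 0.0439, 0]
pos [0.2351 0.5242 0.2305] yaw 65.83 tilt [-0.001  -0.0013] F [ 0.4 -1.  -0.7] t 0.1 op 1.0002036914448915 gf 0.0
```

>>> {"fn": "jog_arm", "kwargs": {
  "series": [
    [[-20,-20,-1.5,0,0,0.044,0],[-21,-19,-1.5,0,0,0.044,0],[-22,-18,-1.5,0,0,0.044,0],[-22.5,-17,-1.5,0,0,0.044,0],[-23,-16,-1.5,0,0,0.044,0],[-24,-15,-1.5,0,0,0.044,0],[-24.5,-14,-1.5,0,0,0.044,0],[-25,-13,-1.5,0,0,0.044,0],[-25.5,-11.5,-1.5,0,0,0.044,0],[-26,-10.5,-1.5,0,0,0.044,0]]
  ]
}}

```text
time_s: 1.1
eef_pos: [0.3369, 0.2604, 0.2461]
eef_rot: [-0.0, 0.418, 0.908, -0.0]
wrist_force: [0.1, -0.9, -0.2]
opening: -0.001
grasp_force: 0.0
```

>>> {"fn": "jog_arm", "kwargs": {
  "series": [
    [[-26.5,-9.5,-1.5,0,0,0.044,0],[-27,-8,-1.5,0,0,0.044,0],[-27.5,-7,-1.5,0,0,0.044,0],[-27.5,-5.5,-1.5,0,0,0.044,0],[-28,-4.5,-1.5,0,0,0.044,0],[-28,-3.5,-1.5,0,0,0.044,0],[-28,-2,-1.5,0,0,0.044,0],[-28,-1,-1.5,0,0,0.044,0],[-28,0.5,-1.5,0,0,0.044,0],[-28,1.5,-1.5,0,0,0.044,0]]
  ]
}}

```text
time_s: 2.1
eef_pos: [0.4391, -0.0018, 0.2611]
eef_rot: [-0.0, 0.607, 0.795, -0.0]
wrist_force: [0.5, 0.4, -0.5]
opening: 0.001
grasp_force: 0.0
```

```bash
python3 - <<'E'
from h import *
from bench import ctrl
c=ctrl.camera("wrist");cv2.imwrite("pics/wrist1.png",c["frame"]);np.savez("wrist1.npz",**c)
print(c["fx"],c["xyz"]);plan([440,0,260],15.5,1,0)
E
```

```text
352.0381401134125 [0.41851524 0.07024835 0.40467056]
[5.1, 0.8, 1.4, 0.0001, 0.0027, -0.0075, 0]
pos [ 0.4405 -0.0051  0.2614] yaw 15.07 tilt [ 0.0008 -0.0026] F [ 0.8 -3.6 -0.6] t 2.15 op -0.001464760924584236 gf 0.0
```

View pics/wrist1.png

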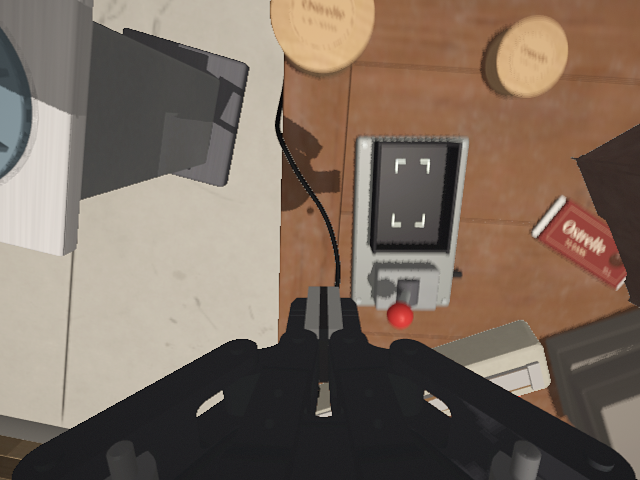

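The wrist view shows the glass marks with outer corners at about (395,159), (430,159), (425,227) and (391,227), and the red ball at (400,316). Next I'll measure the marks and the ball.

```bash
python3 - <<'E'
from h import *
from scipy.optimize import least_squares
c=np.load("wrist1.npz");w=cloud(c);I=c["frame"].astype(int)
m=(I.min(-1)>150);k=np.zeros_like(m);k[150:235,385:437]=1;m&=k
v,u=np.where(m);Q=np.array([onplane(c,a,b,.02) for a,b in zip(u,v)]);print("marks",rect(Q),"z",np.nanmedian(w[m][:,2]))
red=(I[...,2]>140)&(I[...,1]<80)&(I[...,0]<90);red[:300]=0;red[332:]=0;red[:,:380]=0;red[:,420:]=0
P=w[red];P=P[~np.isnan(P[:,2])]
s=least_squares(lambda x:np.linalg.norm(P-x,axis=1)-.013,P.mean(0)-[0,0,.008],loss='soft_l1',f_scale=.001);print("ball",len(P),s.x)
v,u=np.where(red);print(onplane(c,u.mean(),v.mean(),.0927))
S=w[130:270,350:475].reshape(-1,3);S=S[(S[:,2]>.039)&(S[:,2]<.05)];print("rim",rect(S))
H=w[125:320,340:475].reshape(-1,3);H=H[(H[:,2]>.012)&(H[:,2]<.022)];print("housing",rect(H))
E
```

```text
marks (array([529.2,  27.5]), array([37.1, 75.6]), 15.3, 284) z 0.021244491942520927
ball 426 [ 0.53695735 -0.0777475   0.09747717]
[ 0.54018639 -0.08304389  0.0927    ]
rim (array([531.5,  17.2]), array([ 84. , 139.6]), 15.3, 2088)
housing (array([544. ,  -6.4]), array([131.8, 198. ]), 15.3, 11318)
```

```bash
cat > meas.py <<'E'
from h import *
from bench import ctrl
from scipy.optimize import least_squares
c=ctrl.camera("wrist");np.savez("wrist2.npz",**c);w=cloud(c);I=c["frame"].astype(int)
U,V=np.meshgrid(range(640),range(480))
# shield interior: predicted mark pixels round window guess
W=np.linalg.norm(w[...,:2]-[.532,.032],axis=-1)<.05
m=(I.min(-1)>150)&W&(w[...,2]<.03)
v,u=np.where(m);Q=np.array([onplane(c,a,b,.02) for a,b in zip(u,v)]);print("marks",rect(Q),"z",np.nanmedian(w[m][:,2]),"depth xy",rect(w[m]))
red=(I[...,2]>140)&(I[...,1]<80)&(I[...,0]<90)&(np.linalg.norm(w[...,:2]-[.537,-.078],axis=-1)<.07)
P=w[red]
s=least_squares(lambda x:np.linalg.norm(P-x,axis=1)-.013,P.mean(0)-[0,0,.008],loss='soft_l1',f_scale=.001);print("ball",len(P),s.x)
t=ctrl.camera("top");I=t["frame"].astype(int);w=cloud(t)
m=(I.min(-1)>140);m[:214]=0;m[252:]=0;m[:,:352]=0;m[:,397:]=0;print("top marks px",np.argwhere(m).mean(0),rect(np.array([onplane(t,a,b,.02) for b,a in np.argwhere(m)])))
print(c["xyz"])
plan([440,0,260],15.5,1,0)
E
python3 meas.py
```

```text
marks (array([532.9,  33.1]), array([85.9, 81.3]), 58.6, 254) z 0.02113904316459303 depth xy (array([533. ,  33.1]), array([86. , 82.4]), 58.7, 254)
ball 447 [ 0.53662407 -0.07748103  0.09750534]
top marks px [237.98039216 379.05882353] (array([523.4,  28.5]), array([106. ,  69.2]), 80.9, 102)
[0.42013747 0.06740574 0.40482642]
[1.5, 1.3, 1.0, -0.0007, -0.0005, -0.0041, 0]
pos [ 0.4391 -0.0018  0.261 ] yaw 15.27 tilt [-0.0008  0.0003] F [-0.5 -0.1 -1. ] t 2.25 op -0.0015025453713941978 gf 0.0
```

```bash
python3 - <<'E'
from h import *
for f in("wrist1","wrist2"):
    c=np.load(f+".npz");w=cloud(c);I=c["frame"].astype(int)
    m=(I.min(-1)>150);k=np.zeros_like(m);k[145:240,383:440]=1;m&=k
    n,L,st,ce=cv2.connectedComponentsWithStats(m.astype(np.uint8))
    for i in range(1,n):
        if st[i][4]>15:print(f,st[i].tolist(),np.round(onplane(c,*ce[i],.02),4)[:2])
    S=w[130:270,350:475].reshape(-1,3);S=S[(S[:,2]>.040)&(S[:,2]<.05)];print("rim",rect(S))
    m=np.isin(L,[i for i in range(1,n) if 30<st[i][4]<150]);v,u=np.where(m)
    print(rect(np.array([onplane(c,a,b,.02) for a,b in zip(u,v)])))
E
```

```text
wrist1 [395, 159, 11, 14, 78] [0.5066 0.0558]
wrist1 [420, 159, 10, 15, 73] [0.5346 0.0633]
wrist1 [392, 214, 9, 13, 66] [ 0.5236 -0.007 ]
wrist1 [415, 214, 10, 14, 67] [5.514e-01 3.000e-04]
rim (array([531.5,  17.2]), array([ 84. , 139.6]), 15.3, 1990)
(array([529.2,  27.5]), array([37.1, 75.6]), 15.3, 284)
wrist2 [394, 153, 11, 13, 56] [0.5051 0.0571]
wrist2 [419, 153, 11, 13, 56] [0.534  0.0651]
wrist2 [391, 209, 10, 11, 49] [ 0.5221 -0.0049]
wrist2 [414, 209, 11, 11, 47] [0.551  0.0032]
rim (array([532. ,  14.9]), array([ 84.2, 144.5]), 15.1, 2250)
(array([528. ,  30.3]), array([37.2, 72.7]), 15.2, 208)
```

```bash
python3 -c "
from h import *
plan([493,-89,80],15.2,10,0)"
```

```text
[-9.8, 2.9, 18.1, -0.0001, -0.0, 0.0001, 0]
[-9.8, 2.9, 18.1, -0.0001, -0.0, 0.0001, 0]
[-9.8, 2.9, 18.1, -0.0001, -0.0, 0.0001, 0]
[-9.8, 2.9, 18.1, -0.0001, -0.0, 0.0001, 0]
[-9.8, 2.9, 18.1, -0.0001, -0.0, 0.0001, 0]
[-9.8, 2.9, 18.1, -0.0001, -0.0, 0.0001, 0]
[-9.8, 2.9, 18.1, -0.0001, -0.0, 0.0001, 0]
[-9.8, 2.9, 18.1, -0.0001, -0.0, 0.0001, 0]
[-9.8, 2.9, 18.1, -0.0001, -0.0, 0.0001, 0]
[-9.8, 2.9, 18.1, -0.0001, -0.0, 0.0001, 0]
pos [ 0.4391 -0.0018  0.261 ] yaw 15.27 tilt [-0.0008  0.0003] F [-0.5 -0.1 -1. ] t 2.25 op -0.0015025453713941978 gf 0.0
```

>>> {"fn": "jog_arm", "kwargs": {
  "series": [
    [[-10,3,18,0,0,0,0],[-10,3,18,0,0,0,0],[-10,3,18,0,0,0,0],[-10,3,18,0,0,0,0],[-10,3,18,0,0,0,0],[-10,3,18,0,0,0,0],[-10,3,18,0,0,0,0],[-10,3,18,0,0,0,0],[-10,3,18,0,0,0,0],[-8,2,18,0,0,0,0]]
  ]
}}

```text
time_s: 3.25
eef_pos: [0.4929, -0.0866, 0.0804]
eef_rot: [-0.0, 0.605, 0.796, 0.0]
wrist_force: [1.4, -0.7, 0.3]
opening: -0.005
grasp_force: 0.0
```

>>> {"fn": "jog_arm", "kwargs": {
  "series": [
    [[0,5,0,0,0,0,0],[0,6,0,0,0,0,0],[0,6,0,0,0,0,0],[0,6,0,0,0,0,0],[0,6,0,0,0,0,0],[0,6,0,0,0,0,0],[0,6,0,0,0,0,0],[0,6,0,0,0,0,0],[0,6,0,0,0,0,0],[0,4,0,0,0,0,0]]
  ]
}}

```text
time_s: 4.25
eef_pos: [0.5484, -0.0722, 0.0811]
eef_rot: [-0.0, 0.606, 0.796, 0.0]
wrist_force: [-1.5, -0.8, -0.6]
opening: 0.0
grasp_force: 0.5
```

```bash
cat > ball.py <<'E'
from h import *
from bench import ctrl
import sys
from scipy.optimize import least_squares
W=np.array([.5283,.0301]);th=np.radians(15.2);ex=np.array([np.cos(th),np.sin(th)]);ey=np.array([-ex[1],ex[0]])
for n in("scene","top"):
    c=ctrl.camera(n);w=cloud(c);I=c["frame"].astype(int)
    if len(sys.argv)>1 and n=="scene":cv2.imwrite(f"pics/{sys.argv[1]}.png",c["frame"])
    red=(I[...,2]>140)&(I[...,1]<80)&(I[...,0]<90)&(np.linalg.norm(w[...,:2]-[.56,-.07],axis=-1)<.08)&(w[...,2]>.07)
    P=w[red]
    if len(P)<20: print(n,len(P));continue
    s=least_squares(lambda x:np.linalg.norm(P-x,axis=1)-.013,P.mean(0)-[0,0,.005],loss='soft_l1',f_scale=.001).x
    d=s[:2]-W;print(n,len(P),s.round(4),"reader xy",(d@ex).round(4),(d@ey+.04).round(4))
o=ctrl.get_obs();p=np.array(o["eef_pos"][:2])-W;print("tcp",p@ex,p@ey+.04);plan([0,0,0],15.2,1,0)
E
python3 ball.py sw1
```

```text
scene 72 [ 0.5741 -0.0636  0.0969] reader xy 0.0196 -0.0625
top 0
tcp -0.007319215688563523 -0.06395995450042452
[215.4, -509.6, 81.0, 0.0003, -0.0, 0.004, 0]
pos [ 0.5485 -0.0721  0.0812] yaw 15.43 tilt [0.0003 0.0001] F [ 0.1 -0.2 -0.4] t 4.35 op -0.00011606899252943702 gf 0.0
```

>>> {"fn": "jog_arm", "kwargs": {
  "series": [
    [[0.5,2,0,0,0,0,0],[0.5,2,0,0,0,0,0],[0,2,0,0,0,0,0],[0,1,0,0,0,0,0],[0,1,0,0,0,0,0],[0,1,0,0,0,0,0],[0,0,0,0,0,0,0],[0,0,0,0,0,0,0],[0,0,0,0,0,0,0],[0,0,0,0,0,0,0]]
  ]
}}

```text
time_s: 5.35
eef_pos: [0.5565, -0.069, 0.0814]
eef_rot: [0.0, 0.606, 0.796, 0.0]
wrist_force: [-1.3, 0.3, -0.3]
opening: 0.0
grasp_force: 0.4
```

>>> {"fn": "jog_arm", "kwargs": {
  "series": [
    [[0,1,0,0,0,0,0],[0,0,0,0,0,0,0],[0,1,0,0,0,0,0],[0,0,0,0,0,0,0],[0,0,0,0,0,0,0],[0,0,0,0,0,0,0],[0,0,0,0,0,0,0],[0,0,0,0,0,0,0],[0,0,0,0,0,0,0],[0,0,0,0,0,0,0]]
  ]
}}

```text
time_s: 6.35
eef_pos: [0.5582, -0.0684, 0.0812]
eef_rot: [-0.0, 0.606, 0.796, -0.0]
wrist_force: [-2.5, -0.7, -0.9]
opening: -0.002
grasp_force: 1.4
```

>>> {"fn": "jog_arm", "kwargs": {
  "series": [
    [[0,1,0,0,0,0,0],[0,0,0,0,0,0,0],[0,1,0,0,0,0,0],[0,0,0,0,0,0,0],[0,1,0,0,0,0,0],[0,0,0,0,0,0,0],[0,0,0,0,0,0,0],[0,0,0,0,0,0,0],[0,0,0,0,0,0,0],[0,0,0,0,0,0,0]]
  ]
}}

```text
time_s: 7.35
eef_pos: [0.5588, -0.0682, 0.081]
eef_rot: [-0.002, 0.606, 0.796, -0.002]
wrist_force: [-12.1, -4.0, 5.3]
opening: 0.001
grasp_force: 6.8
```

```bash
python3 ball.py sw2
```

```text
scene 83 [ 0.5835 -0.0608  0.0927] reader xy 0.0294 -0.0622
top 0
tcp 0.0035803710313747523 -0.06286297580439806
[214.3, -520.0, 84.1, -0.0057, -0.0009, 0.0039, 0]
pos [ 0.5587 -0.0682  0.081 ] yaw 15.43 tilt [-0.0057 -0.0006] F [-11.8  -5.1   5.9] t 7.45 op -0.0007073593745611049 gf 6.748145520687103
```

The switch is against its stop: the ball is at reader x = +29 mm and z = 93 mm, with about 13 N of reaction. Now I'll retreat and go to the carton.

>>> {"fn": "jog_arm", "kwargs": {
  "series": [
    [[0,-6,0,0,0,0,0],[0,-12,0,0,0,0,0],[0,-16,0,0,0,0,0],[0,-16,0,0,0,0,0],[0,-10,-10,0,0,0,50],[0,0,-25,0,0,0,50],[0,0,-30,0,0,0,50],[0,0,-30,0,0,0,50],[0,0,-20,0,0,0,50],[0,0,0,0,0,0,50]]
  ]
}}

```text
time_s: 8.45
eef_pos: [0.5056, -0.0844, 0.2001]
eef_rot: [0.004, 0.606, 0.796, 0.001]
wrist_force: [0.2, -0.3, 0.8]
opening: 0.586
grasp_force: 0.0
```

```bash
python3 ball.py; python3 -c "
from h import *
plan([366,314.5,190],-4.3,20,50)"
```

```text
scene 154 [ 0.5838 -0.061   0.0928] reader xy 0.0297 -0.0624
top 93 [ 0.5832 -0.064   0.0937] reader xy 0.0283 -0.0652
tcp -0.05381604547599583 -0.06320758708627516
[214.5, -463.4, 195.6, 0.0014, 0.0008, 0.0037, 0]
pos [ 0.5034 -0.0836  0.1964] yaw 15.41 tilt [ 0.0016 -0.0004] F [-0.2  0.  -1.4] t 8.55 op 0.5873715916626796 gf 0.0
[21.0, -1.3, 0.3, 0.0001, 0.0, 0.0172, 50]
[21.0, -1.7, 0.3, 0.0001, 0.0, 0.0172, 50]
[21.0, -2.1, 0.3, 0.0001, 0.0, 0.0172, 50]
[20.9, -2.4, 0.3, 0.0001, 0.0, 0.0172, 50]
[20.9, -2.8, 0.3, 0.0001, 0.0, 0.0172, 50]
[20.8, -3.1, 0.3, 0.0001, 0.0, 0.0172, 50]
[20.8, -3.5, 0.3, 0.0001, 0.0, 0.0172, 50]
[20.7, -3.8, 0.3, 0.0001, 0.0, 0.0172, 50]
[20.6, -4.2, 0.3, 0.0001, 0.0, 0.0172, 50]
[20.6, -4.6, 0.3, 0.0001, 0.0, 0.0172, 50]
[20.5, -4.9, 0.3, 0.0001, 0.0, 0.0172, 50]
[20.4, -5.3, 0.3, 0.0001, 0.0, 0.0172, 50]
[20.3, -5.6, 0.3, 0.0001, 0.0, 0.0172, 50]
[20.2, -6.0, 0.3, 0.0001, 0.0, 0.0172, 50]
[20.1, -6.3, 0.3, 0.0001, 0.0, 0.0172, 50]
[20.0, -6.7, 0.3, 0.0001, 0.0, 0.0172, 50]
[19.9, -7.0, 0.3, 0.0001, 0.0, 0.0172, 50]
[19.7, -7.3, 0.3, 0.0001, 0.0, 0.0172, 50]
[19.6, -7.7, 0.3, 0.0001, 0.0, 0.0172, 50]
[19.5, -8.0, 0.3, 0.0001, 0.0, 0.0172, 50]
pos [ 0.5034 -0.0836  0.1964] yaw 15.41 tilt [ 0.0016 -0.0004] F [-0.2  0.  -1.4] t 8.55 op 0.5873715916626796 gf 0.0
```

>>> {"fn": "jog_arm", "kwargs": {
  "series": [
    [[21,-1.5,0.5,0,0,0.017,50],[21,-1.5,0.5,0,0,0.017,50],[21,-2,0.5,0,0,0.017,50],[21,-2.5,0.5,0,0,0.017,50],[21,-3,0.5,0,0,0.017,50],[21,-3,0.5,0,0,0.017,50],[21,-3.5,0,0,0,0.017,50],[20.5,-4,0,0,0,0.017,50],[20.5,-4,0,0,0,0.017,50],[20.5,-4.5,0,0,0,0.017,50]]
  ]
}}

```text
time_s: 9.55
eef_pos: [0.433, 0.1164, 0.1915]
eef_rot: [-0.001, 0.672, 0.741, -0.001]
wrist_force: [-0.3, 0.4, 0.7]
opening: 0.584
grasp_force: 0.0
```

>>> {"fn": "jog_arm", "kwargs": {
  "series": [
    [[20.5,-5,0.5,0,0,0.017,50],[20.5,-5.5,0.5,0,0,0.017,50],[20.5,-5.5,0.5,0,0,0.017,50],[20,-6,0.5,0,0,0.017,50],[20,-6.5,0.5,0,0,0.018,50],[20,-6.5,0.5,0,0,0.018,50],[20,-7,0,0,0,0.018,50],[19.5,-7.5,0,0,0,0.018,50],[19.5,-7.5,0,0,0,0.018,50],[19.5,-8,0,0,0,0.018,50]]
  ]
}}

```text
time_s: 10.55
eef_pos: [0.3638, 0.3148, 0.1884]
eef_rot: [-0.0, 0.734, 0.679, -0.001]
wrist_force: [0.6, 0.3, -0.4]
opening: 0.584
grasp_force: 0.0
```

```bash
cat > car.py <<'E'
from h import *
from bench import ctrl
c=ctrl.camera("wrist");c=ctrl.camera("wrist");w=cloud(c);cv2.imwrite("pics/car1.png",c["frame"])
m=(abs(w[...,2]-.098)<.007)&(np.linalg.norm(w[...,:2]-[.366,.3145],axis=-1)<.05)
print(rect(w[m]),np.median(w[m],0))
plan([366,314.5,59],-4.3,10,50)
E
python3 car.py
```

```text
(array([366., 314.]), array([61.6, 26.3]), 85.6, 3190) [0.36612775 0.31670218 0.09921737]
[-0.1, 0.3, 13.0, -0.0003, 0.0001, 0.0, 50]
[-0.1, 0.3, 13.0, -0.0003, 0.0001, 0.0, 50]
[-0.1, 0.3, 13.0, -0.0003, 0.0001, 0.0, 50]
[-0.1, 0.3, 13.0, -0.0003, 0.0001, 0.0, 50]
[-0.1, 0.3, 13.0, -0.0003, 0.0001, 0.0, 50]
[-0.1, 0.3, 13.0, -0.0003, 0.0001, 0.0, 50]
[-0.1, 0.3, 13.0, -0.0003, 0.0001, 0.0, 50]
[-0.1, 0.3, 13.0, -0.0003, 0.0001, 0.0, 50]
[-0.1, 0.3, 13.0, -0.0003, 0.0001, 0.0, 50]
[-0.1, 0.3, 13.0, -0.0003, 0.0001, 0.0, 50]
pos [0.3634 0.3156 0.1886] yaw -4.28 tilt [-0.0027 -0.0005] F [-0.4  0.2 -0.1] t 10.65 op 0.5838077430975976 gf 0.0
```

View pics/car1.png

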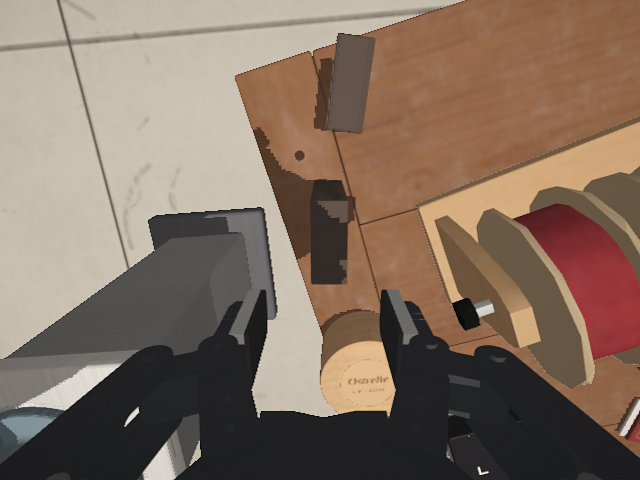

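The tall carton sits at about (330,230) between the fingers, and the wrist camera gives the same pose as the top camera. The stand's knob at (463,312) is close, so I'll check clearance against the gripper's linkages.

```bash
python3 - <<'E'
from h import *
from bench import ctrl
c=ctrl.camera("wrist");w=cloud(c);o=ctrl.get_obs();M=rot(o["eef_rot"]);T=(w-o["eef_pos"])@M
z=T[...,2];m=(z>-.25)&(z<.02)&(c["z_map"]<.28)&(abs(T[...,0])<.05)&(abs(T[...,1])<.11)
for a in np.arange(-.14,.02,.01):
    k=m&(z>=a)&(z<a+.01)
    if k.sum()>10:print("tool z",round(a,3),"y",np.round(np.percentile(T[k][:,1],[1,99]),3),"x",np.round(np.percentile(T[k][:,0],[1,99]),3))
t=ctrl.camera("top");
for n,ww in(("wrist",w),("top1",cloud(np.load("top1.npz")))):
    d=ww-[.366,.3145,0];a=np.radians(-4.3);X=d[...,0]*np.cos(a)+d[...,1]*np.sin(a);Y=-d[...,0]*np.sin(a)+d[...,1]*np.cos(a)
    for h in np.arange(.02,.2,.02):
        k=(abs(Y)<.06)&(X>.035)&(X<.15)&(w[...,2]<.2)&(ww[...,2]>=h)&(ww[...,2]<h+.02)
        if n=="wrist":k&=c["z_map"]>.2
        if k.sum()>5:print(n,"stand h",round(h,2),"minX",np.round(np.percentile(X[k],2),3),k.sum())
E
```

```text
tool z -0.1 y [-0.063  0.06 ] x [0.009 0.02 ]
tool z -0.09 y [-0.064  0.062] x [-0.002  0.017]
tool z -0.08 y [-0.061  0.06 ] x [-0.012  0.017]
tool z -0.07 y [-0.059  0.058] x [-0.012  0.016]
tool z -0.06 y [-0.057  0.056] x [-0.012  0.013]
tool z -0.05 y [-0.051  0.049] x [-0.01   0.013]
tool z -0.04 y [-0.039  0.037] x [-0.011  0.011]
tool z -0.03 y [-0.039  0.037] x [-0.011  0.011]
tool z -0.02 y [-0.039  0.037] x [-0.011  0.011]
tool z -0.01 y [-0.032  0.03 ] x [-0.012  0.01 ]
wrist stand h 0.02 minX 0.09 1131
wrist stand h 0.04 minX 0.098 496
wrist stand h 0.06 minX 0.098 820
wrist stand h 0.08 minX 0.1 1352
wrist stand h 0.1 minX 0.088 2946
wrist stand h 0.12 minX 0.091 4737
wrist stand h 0.14 minX 0.106 2561
wrist stand h 0.16 minX 0.136 46
top1 stand h 0.02 minX 0.087 100
top1 stand h 0.04 minX 0.098 35
top1 stand h 0.06 minX 0.099 60
top1 stand h 0.08 minX 0.1 85
top1 stand h 0.1 minX 0.089 190
top1 stand h 0.12 minX 0.09 303
top1 stand h 0.14 minX 0.108 443
top1 stand h 0.16 minX 0.118 322
```

>>> {"fn": "jog_arm", "kwargs": {
  "series": [
    [[-0.1,0.3,10,0,0,0,50],[-0.1,0.3,14,0,0,0,50],[-0.1,0.3,14,0,0,0,50],[-0.1,0.3,14,0,0,0,50],[-0.1,0.3,14,0,0,0,50],[-0.1,0.3,14,0,0,0,50],[-0.1,0.3,14,0,0,0,50],[-0.1,0.2,14,0,0,0,50],[0,0.2,12,0,0,0,50],[0,0,6,0,0,0,50]]
  ]
}}

```text
time_s: 11.75
eef_pos: [0.3669, 0.3124, 0.0626]
eef_rot: [-0.0, 0.734, 0.679, -0.001]
wrist_force: [0.2, 0.5, 0.6]
opening: 0.586
grasp_force: 0.0
```

>>> {"fn": "jog_arm", "kwargs": {
  "series": [
    [[0,0,0,0,0,0,50],[0,0,0,0,0,0,15],[0,0,0,0,0,0,15],[0,0,0,0,0,0,15],[0,0,0,0,0,0,15],[0,0,0,0,0,0,15],[0,0,0,0,0,0,15],[0,0,0,0,0,0,15],[0,0,0,0,0,0,15],[0,0,0,0,0,0,15]]
  ]
}}

```text
time_s: 12.75
eef_pos: [0.368, 0.3137, 0.0649]
eef_rot: [0.0, 0.734, 0.679, 0.001]
wrist_force: [-1.0, -0.2, 5.6]
opening: 0.294
grasp_force: 60.6
```

>>> {"fn": "jog_arm", "kwargs": {
  "series": [
    [[0,0,-4,0,0,0,15],[0,0,-8,0,0,0,15],[0,0,-12,0,0,0,15],[0,0,-14,0,0,0,15],[0,0,-14,0,0,0,15],[0,0,-14,0,0,0,15],[0,0,-14,0,0,0,15],[0,0,-14,0,0,0,15],[0,0,-10,0,0,0,15],[0,0,-4,0,0,0,15]]
  ]
}}

```text
time_s: 13.75
eef_pos: [0.3681, 0.3138, 0.1739]
eef_rot: [0.0, 0.734, 0.679, 0.001]
wrist_force: [0.0, 0.4, -1.6]
opening: 0.3
grasp_force: 59.9
```

```bash
python3 - <<'E'
from h import *
from bench import ctrl
for n in("scene","wrist"):
    c=ctrl.camera(n);cv2.imwrite(f"pics/lift_{n}.png",c["frame"][130:330,60:330].repeat(3,0).repeat(3,1)[:600,:800] if n=="scene" else c["frame"]);np.savez(f"lift_{n}.npz",**c)
plan([528,30,170],15.2,20,15)
E
```

```text
[-13.5, 9.1, 0.1, 0.0001, -0.0, -0.0171, 15]
[-13.7, 8.8, 0.1, 0.0001, -0.0, -0.0171, 15]
[-13.8, 8.6, 0.1, 0.0001, -0.0, -0.0171, 15]
[-14.0, 8.4, 0.1, 0.0001, -0.0, -0.0171, 15]
[-14.1, 8.1, 0.1, 0.0001, -0.0, -0.0171, 15]
[-14.2, 7.9, 0.1, 0.0001, -0.0, -0.0171, 15]
[-14.4, 7.6, 0.1, 0.0001, -0.0, -0.0171, 15]
[-14.5, 7.4, 0.1, 0.0001, -0.0, -0.0171, 15]
[-14.6, 7.1, 0.1, 0.0001, -0.0, -0.0171, 15]
[-14.8, 6.9, 0.1, 0.0001, -0.0, -0.0171, 15]
[-14.9, 6.6, 0.1, 0.0001, -0.0, -0.0171, 15]
[-15.0, 6.4, 0.1, 0.0001, -0.0, -0.0171, 15]
[-15.1, 6.1, 0.1, 0.0001, -0.0, -0.0171, 15]
[-15.2, 5.9, 0.1, 0.0001, -0.0, -0.0171, 15]
[-15.3, 5.6, 0.1, 0.0001, -0.0, -0.0171, 15]
[-15.4, 5.3, 0.1, 0.0001, -0.0, -0.0171, 15]
[-15.5, 5.1, 0.1, 0.0001, -0.0, -0.0171, 15]
[-15.6, 4.8, 0.1, 0.0001, -0.0, -0.0171, 15]
[-15.6, 4.5, 0.1, 0.0001, -0.0, -0.0171, 15]
[-15.7, 4.3, 0.1, 0.0001, -0.0, -0.0171, 15]
pos [0.3678 0.3136 0.173 ] yaw -4.41 tilt [0.0011 0.0006] F [ 0.6  0.3 -1.1] t 13.85 op 0.2997294718402838 gf 59.91838037967682
```

View pics/lift_scene.png

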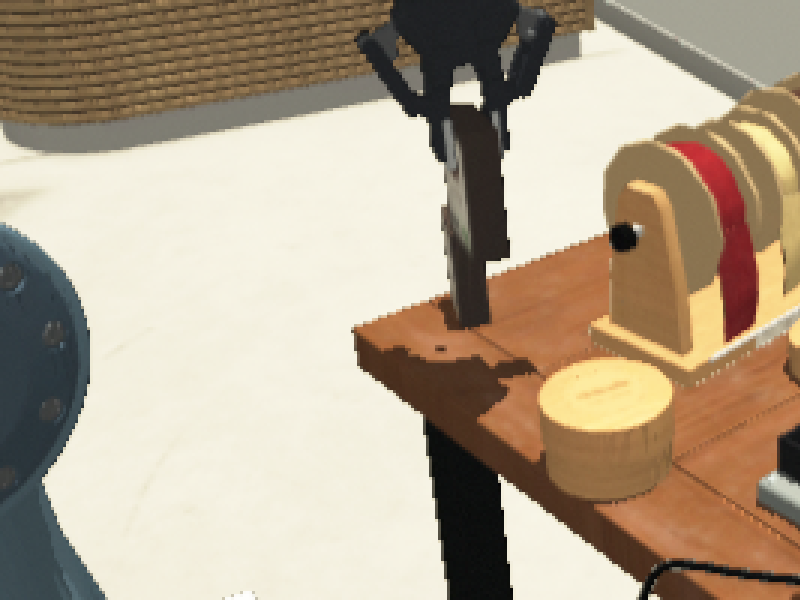

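The carton hangs upright in the gripper at crop (475,185), and the short carton stands untouched behind it. Carrying it over now.

>>> {"fn": "jog_arm", "kwargs": {
  "series": [
    [[-8,5,0,0,0,-0.017,15],[-13.5,9,0,0,0,-0.017,15],[-14,8.5,0,0,0,-0.017,15],[-14,8.5,0,0,0,-0.017,15],[-14,8,0,0,0,-0.017,15],[-14,8,0,0,0,-0.017,15],[-14.5,7.5,0,0,0,-0.017,15],[-14.5,7.5,0,0,0,-0.017,15],[-14.5,7,0,0,0,-0.017,15],[-15,7,0,0,0,-0.017,15]]
  ]
}}

```text
time_s: 14.85
eef_pos: [0.4437, 0.1769, 0.1714]
eef_rot: [-0.001, 0.673, 0.739, -0.001]
wrist_force: [-0.6, -0.4, -2.2]
opening: 0.299
grasp_force: 59.9
```

>>> {"fn": "jog_arm", "kwargs": {
  "series": [
    [[-15,6.5,0,0,0,-0.017,15],[-15,6.5,0,0,0,-0.017,15],[-15,6,0,0,0,-0.017,15],[-15,6,0,0,0,-0.017,15],[-15.5,5.5,0,0,0,-0.017,15],[-15.5,5.5,0,0,0,-0.017,15],[-15.5,5,0,0,0,-0.018,15],[-15.5,5,0,0,0,-0.018,15],[-13,4,0,0,0,-0.018,15],[-7,2,0,0,0,-0.018,15]]
  ]
}}

```text
time_s: 15.85
eef_pos: [0.5186, 0.045, 0.1714]
eef_rot: [-0.001, 0.607, 0.795, -0.0]
wrist_force: [-1.0, -0.2, -1.7]
opening: 0.294
grasp_force: 60.0
```

```bash
cat > fin.py <<'E'
from h import *
from bench import ctrl
import sys
o=ctrl.get_obs();W=np.array([.5283,.0301]);th=np.radians(15.2);ex=np.array([np.cos(th),np.sin(th)]);ey=np.array([-ex[1],ex[0]])
p=np.array(o["eef_pos"]);tz=p[2]
for n in("top","scene"):
    c=ctrl.camera(n);w=cloud(c);d=w[...,:2]-W;X=d@ex;Y=d@ey
    if n=="scene":cv2.imwrite(f"pics/{sys.argv[1]}.png",cv2.resize(c["frame"][200:360,260:460],None,fx=3.5,fy=3.5))
    I=c["frame"].astype(int)
    if n=="top":
        S=(abs(X)<.06)&(abs(Y)<.075)&(w[...,2]>.04)&(w[...,2]<.05);P=np.stack([X[S],Y[S]],1);print("rim",S.sum(),"X",np.percentile(P[:,0],[1,99]).round(4),"Y",np.percentile(P[:,1],[1,99]).round(4))
    m=(abs(X)<.032)&(abs(Y)<.045)&(w[...,2]>.052)&(w[...,2]<tz-.004)
    P=w[m]
    if len(P)>10: print(n,len(P),"carton X",np.percentile(X[m],[2,50,98]).round(4),"Y",np.percentile(Y[m],[2,98]).round(4),"z",np.percentile(P[:,2],[0,1,99]).round(4))
    if n=="scene":
        for z0 in np.arange(.05,tz-.005,.012):
            k=m&(w[...,2]>=z0)&(w[...,2]<z0+.012)
            if k.sum()>10:print("  z",z0.round(3),"X",np.percentile(X[k],[3,97]).round(4),"Y",np.percentile(Y[k],[3,97]).round(4))
d=p[:2]-W;print("tcp rel window mm",d@ex*1e3,d@ey*1e3)
plan([*(W*1000),float(sys.argv[2])],15.2,10,15)
E
python3 fin.py f1 165
```

```text
rim 161 X [-0.0419  0.041 ] Y [-0.0607  0.0577]
scene 931 carton X [-0.0202 -0.0181  0.0045] Y [-0.012   0.0431] z [0.1067 0.1082 0.1669]
  z 0.098 X [-0.0198  0.0013] Y [-0.0116  0.0417]
  z 0.11 X [-0.0203  0.0033] Y [-0.0117  0.0427]
  z 0.122 X [-0.0201  0.0033] Y [-0.0118  0.0421]
  z 0.134 X [-0.0202  0.0037] Y [-0.0119  0.0415]
  z 0.146 X [-0.02    0.0043] Y [-0.0119  0.0427]
  z 0.158 X [-0.0201  0.0022] Y [-0.012   0.0423]
tcp rel window mm -5.495357352326943 16.93682736652285
[-1.7, 0.5, 0.7, -0.0001, -0.0, 0.0001, 15]
[-1.7, 0.5, 0.7, -0.0001, -0.0, 0.0001, 15]
[-1.7, 0.5, 0.7, -0.0001, -0.0, 0.0001, 15]
[-1.7, 0.5, 0.7, -0.0001, -0.0, 0.0001, 15]
[-1.7, 0.5, 0.7, -0.0001, -0.0, 0.0001, 15]
[-1.7, 0.5, 0.7, -0.0001, -0.0, 0.0001, 15]
[-1.7, 0.5, 0.7, -0.0001, -0.0, 0.0001, 15]
[-1.7, 0.5, 0.7, -0.0001, -0.0, 0.0001, 15]
[-1.7, 0.5, 0.7, -0.0001, -0.0, 0.0001, 15]
[-1.7, 0.5, 0.7, -0.0001, -0.0, 0.0001, 15]
pos [0.5185 0.0453 0.1716] yaw 15.26 tilt [-0.0011  0.0001] F [-0.6  0.2 -1.2] t 15.95 op 0.2981068368593259 gf 59.956759214401245
```

View pics/f1.png

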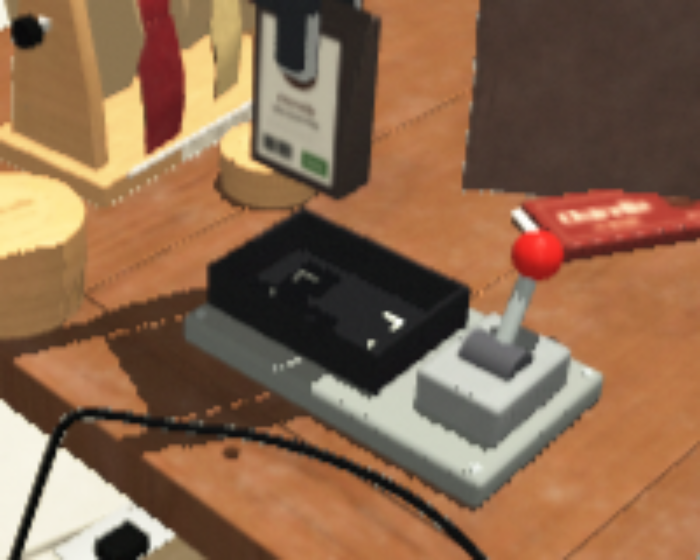

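The green patch confirms this is the right carton. The lever is on, with the ball at crop (538,255). The carton is upright, and its underside is about 64.5 mm below the TCP. Next I'll centre it above the shield.

>>> {"fn": "jog_arm", "kwargs": {
  "series": [
    [[-1.7,0.6,4,0,0,0,15],[-1.7,0.6,4,0,0,0,15],[-1.7,0.6,4,0,0,0,15],[-1.7,0.6,4,0,0,0,15],[-1.7,0.6,4,0,0,0,15],[-1.7,0.6,4,0,0,0,15],[-1.7,0.6,4,0,0,0,15],[-1.7,0.6,4,0,0,0,15],[-1.7,0.6,4,0,0,0,15],[-1.7,0.6,3,0,0,0,15]]
  ]
}}

```text
time_s: 16.95
eef_pos: [0.5289, 0.0309, 0.1328]
eef_rot: [-0.0, 0.607, 0.795, -0.0]
wrist_force: [-0.4, 1.1, -2.6]
opening: 0.298
grasp_force: 60.0
```

>>> {"fn": "jog_arm", "kwargs": {
  "series": [
    [[0,0,0,0,0,0,15],[0,0,0,0,0,0,15],[0,0,0,0,0,0,15],[0,0,0,0,0,0,15],[0,0,0,0,0,0,15],[0,0,0,0,0,0,15],[0,0,0,0,0,0,15],[0,0,0,0,0,0,15],[0,0,0,0,0,0,15],[0,0,0,0,0,0,15]]
  ]
}}

```text
time_s: 17.95
eef_pos: [0.5289, 0.0311, 0.1333]
eef_rot: [-0.0, 0.607, 0.795, -0.0]
wrist_force: [0.4, 0.0, -1.7]
opening: 0.299
grasp_force: 60.0
```

```bash
cat >> fin.py <<'E'
c=ctrl.camera("scene");w=cloud(c);d=w[...,:2]-W;X=d@ex;Y=d@ey
for lab,k in (("near wall outer face",(w[...,2]>.025)&(w[...,2]<.042)&(abs(X+.042)<.008)&(abs(Y)<.045)),("right wall outer face",(w[...,2]>.025)&(w[...,2]<.042)&(abs(Y+.059)<.008)&(abs(X)<.03))):
    print("scene",lab,k.sum(),"X",np.median(X[k]),"Y",np.median(Y[k]))
k=(abs(X)<.05)&(abs(Y)<.07)&(w[...,2]>.043)&(w[...,2]<.047);print("scene rim X",np.percentile(X[k],[1,99]),"Y",np.percentile(Y[k],[1,99]))
# marks seen by wrist and scene
for n in("wrist","scene"):
    c=ctrl.camera(n);w=cloud(c);d=w[...,:2]-W;I=c["frame"]
    m=((I.min(-1)>140)&(np.linalg.norm(d,axis=-1)<.045)&(w[...,2]<.03)&(w[...,2]>.012)).astype(np.uint8)
    q,L,st,ce=cv2.connectedComponentsWithStats(m)
    for i in range(1,q):
        if st[i][4]>8:
            e=onplane(c,*ce[i],.02)[:2]-W;print(n,"mark",st[i].tolist(),(e@ex*1e3).round(1),(e@ey*1e3).round(1))
E
python3 fin.py f2 100
```

```text
rim 163 X [-0.0422  0.0415] Y [-0.0596  0.0579]
top 65 carton X [-0.013  -0.0002  0.0113] Y [0.0319 0.0332] z [0.0704 0.0708 0.1291]
scene 941 carton X [-0.0143 -0.012   0.011 ] Y [-0.0276  0.0326] z [0.0681 0.0701 0.1289]
  z 0.062 X [-0.0138  0.0089] Y [-0.0271  0.0301]
  z 0.074 X [-0.0144  0.0089] Y [-0.0272  0.0329]
  z 0.086 X [-0.0143  0.0099] Y [-0.0275  0.0311]
  z 0.098 X [-0.0139  0.0096] Y [-0.0272  0.0311]
  z 0.11 X [-0.0141  0.0084] Y [-0.0274  0.0314]
  z 0.122 X [-0.0139  0.01  ] Y [-0.0276  0.032 ]
tcp rel window mm 0.8156068709132651 0.7746204038429292
[-0.1, -0.1, 3.3, -0.0, -0.0, 0.0002, 15]
[-0.1, -0.1, 3.3, -0.0, -0.0, 0.0002, 15]
[-0.1, -0.1, 3.3, -0.0, -0.0, 0.0002, 15]
[-0.1, -0.1, 3.3, -0.0, -0.0, 0.0002, 15]
[-0.1, -0.1, 3.3, -0.0, -0.0, 0.0002, 15]
[-0.1, -0.1, 3.3, -0.0, -0.0, 0.0002, 15]
[-0.1, -0.1, 3.3, -0.0, -0.0, 0.0002, 15]
[-0.1, -0.1, 3.3, -0.0, -0.0, 0.0002, 15]
[-0.1, -0.1, 3.3, -0.0, -0.0, 0.0002, 15]
[-0.1, -0.1, 3.3, -0.0, -0.0, 0.0002, 15]
pos [0.5289 0.0311 0.1333] yaw 15.3 tilt [-0.  0.] F [-0.   0.3 -0.7] t 18.05 op 0.297179332425043 gf 59.95698273181915
scene near wall outer face 274 X -0.04092385229951548 Y -0.0019397018035756278
scene right wall outer face 131 X -0.00103497369881636 Y -0.05777075593949109
scene rim X [-0.04268571  0.04224534] Y [-0.05936691  0.05973668]
wrist mark [299, 185, 13, 16, 53] -15.5 31.8
wrist mark [333, 184, 16, 17, 113] 14.5 32.0
scene mark [370, 289, 5, 5, 13] 16.6 -28.3
```

The carton is within about 2 mm of the marks and square to them. I'll apply a small correction and lower it 36.5 mm.

>>> {"fn": "jog_arm", "kwargs": {
  "series": [
    [[-0.6,0.2,2,0,0,0,15],[-0.6,0.2,4,0,0,0,15],[-0.5,0.1,5,0,0,0,15],[0,0,5,0,0,0,15],[0,0,5,0,0,0,15],[0,0,5,0,0,0,15],[0,0,4,0,0,0,15],[0,0,3,0,0,0,15],[0,0,2.5,0,0,0,15],[0,0,1,0,0,0,15]]
  ]
}}

```text
time_s: 19.2
eef_pos: [0.5297, 0.0296, 0.0965]
eef_rot: [-0.0, 0.607, 0.795, -0.0]
wrist_force: [0.1, -0.8, -0.8]
opening: 0.3
grasp_force: 60.0
```

>>> {"fn": "jog_arm", "kwargs": {
  "series": [
    [[0,0,0,0,0,0,15],[0,0,0,0,0,0,15],[0,0,0,0,0,0,15],[0,0,0,0,0,0,15],[0,0,0,0,0,0,15],[0,0,0,0,0,0,15],[0,0,0,0,0,0,15],[0,0,0,0,0,0,15],[0,0,0,0,0,0,15],[0,0,0,0,0,0,15]]
  ]
}}

```text
time_s: 20.2
eef_pos: [0.5298, 0.0295, 0.0968]
eef_rot: [-0.0, 0.607, 0.795, -0.0]
wrist_force: [-0.4, 0.5, -0.8]
opening: 0.296
grasp_force: 60.0
```

```bash
python3 fin.py f3 97 | grep -v '^\[-\?[0-9]'; python3 ball.py; python3 - <<'E'
from h import *
from bench import ctrl
w=cloud(ctrl.camera("top"))
for n,x,y,r,z0,z1 in(("short",.3874,.4169,.05,.07,.1),("tround",.392,.162,.06,.05,.07),("fround",.5927,.188,.05,.022,.04)):
    m=(np.linalg.norm(w[...,:2]-[x,y],axis=-1)<r)&(w[...,2]>z0)&(w[...,2]<z1);print(n,rect(w[m]))
E
```

```text
rim 170 X [-0.0422  0.041 ] Y [-0.0587  0.0578]
top 33 carton X [-0.01    0.0024  0.0114] Y [0.0306 0.0314] z [0.056  0.056  0.0919]
scene 609 carton X [-0.0136 -0.0115  0.0118] Y [-0.0293  0.0312] z [0.052  0.0524 0.0919]
  z 0.05 X [-0.0137  0.0096] Y [-0.0288  0.0285]
  z 0.062 X [-0.0133  0.0111] Y [-0.0294  0.0295]
  z 0.074 X [-0.0133  0.0109] Y [-0.029   0.0311]
  z 0.086 X [-0.0135  0.0099] Y [-0.0292  0.0304]
tcp rel window mm 1.318698423407897 -0.9366464622924698
pos [0.5298 0.0296 0.0968] yaw 15.3 tilt [-0.  0.] F [ 0.   0.2 -0.4] t 20.3 op 0.29691903322007573 gf 59.95774984359741
scene near wall outer face 268 X -0.04116750038919306 Y -0.002067072151119707
scene right wall outer face 129 X -0.0012010225750996998 Y -0.057981005951673596
scene rim X [-0.04258306  0.04119375] Y [-0.05897563  0.05892186]
wrist mark [294, 191, 16, 18, 93] -15.3 32.0
wrist mark [334, 190, 18, 20, 150] 14.6 32.1
scene mark [370, 289, 5, 5, 13] 16.6 -28.3
scene 152 [ 0.5838 -0.0611  0.0928] reader xy 0.0296 -0.0626
top 0
tcp 0.001326281325164083 0.03906907418408924
[111.3, -518.9, 96.8, -0.0, -0.0, 0.0017, 0]
pos [0.5298 0.0295 0.0968] yaw 15.3 tilt [-0.  0.] F [-0.2 -0.8 -0.8] t 20.55 op 0.2917712841237937 gf 59.956462383270264
short (array([387.4, 416.8]), array([58.8, 24.1]), 78.6, 402)
tround (array([392.2, 162. ]), array([88.4, 88.9]), 0.8, 1566)
fround (array([592.8, 187.5]), array([66.4, 66.8]), 0.5, 770)
```

View pics/f3.png

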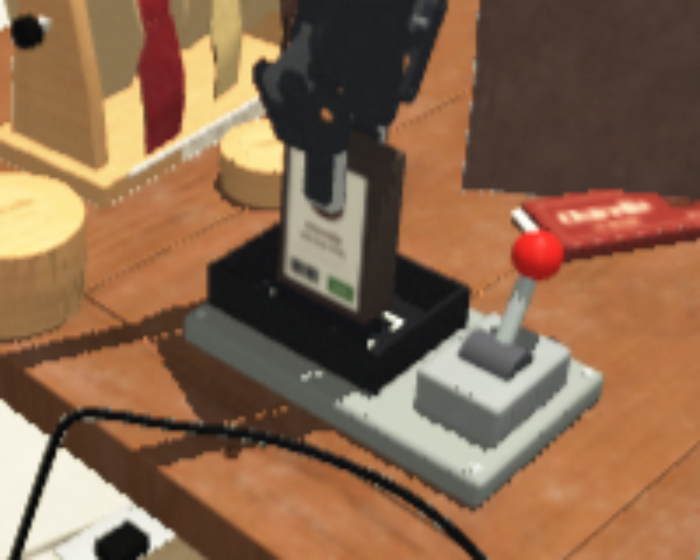

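The carton hangs upright inside the shield (crop (340,230)), centred to within about 1–2 mm. Its underside is about 12 mm above the glass, the lever is on, and the bystanders have not moved. Handing in.

```bash
python3 -c "
from bench import ctrl
print(ctrl.hand_in())"
```

```text
the job is handed in; nothing more can be done
None
```

I switched the reader on, and at hand-in (about 20.6 s) the tall carton was held still and upright inside the light shield, about 12 mm above the glass, within about 2 mm of the marks' centre and turned to match; the bystanders had not moved.

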